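# Pull-test a soldered pendant bail with a spring balance

## Task

Pull-test the newly soldered bail of the pendant in the sloping nest: take the spring balance by its body, hook it into the bail, draw it up in line with the slope until its pointer stands at the long mark (10 N), and keep it there for two seconds, never going far past the mark. Then ease it back without letting the hook snap home, unhook it and lay it flat, face up, on the free part of the bench mat, leaving the other things where they are.

Things in the scene. Friction and masses are not known exactly. Their poses are not given: they have to be found in the camera images.
- gauge: spring balance lying graduated face up on the mat: straight steel body with black end caps, 120 x 22 wide x 26 mm high, 0.15 kg. Origin: underside, where to grip it. x runs along it from hook to hanging ring, y across, z out of the face. Body from x -85 to +35 mm, ring to +59, hook (home) to -126.5. Scale lines are 4 mm (1 N) apart; the only one across the whole plate is the long mark, 10 N
- gauge_draw (a joint): how far the hook is drawn out of the balance, m: 0 is home, growing as the hook goes towards the balance's -x, end of travel 0.056; readable at all times, also while the balance is held. Spring force 0.25 N plus 250 N per m, so the long mark (10 N) is at about 0.040; friction about 0.15 N
- hook_seat (a point): inside the hook's bend: where the centre of a caught 4 mm wire lies. With the hook home it is at (-120.5, 0, 12) mm in the balance's frame; it moves with the hook. The hook is 4 mm wire: a rod 16 mm above the underside, its end bent down (towards -z), leaning slightly back towards +x, open at the bottom; tip 2 mm above the underside's level, 10 mm below the seat
- nest: tilting steel and aluminium test nest fixed to the mat, about 100 x 107 mm, 88 high: base plate, plate sloping up at 35 degrees with side rails, retaining strips and two brass stop pins at its high end. Origin: underside of its base; x level, towards the side where the slope rises; z up
- pendant: round silver pendant, 58 mm across, 8 thick, lying in the nest on its slope, its wire bail beyond the high end. Not clamped: it lies 0 to 18 mm (it differs) short of the stop pins and, pulled, slides up the slope against about 1 N till it seats on them. Origin: centre of underside; x up the slope (35 degrees above level) through the bail, the line of pull; z square off the slope
- bail_top (a point): centre of the bail wire at the bail's crown, (59, 0, 3.5) mm in the pendant's frame. The bail is a U of 4 mm wire in the pendant's x-y plane, 22 mm wide inside, open from the pendant's rim (x 29) to the crown (x 57); nothing lies beneath it from x 44 outwards. The hook's tip goes down (-z) through the opening, on the pendant's side of the crown, and is then drawn along +x
- mat: dark rubber bench mat, 420 x 190 x 3 mm, fixed on the counter. Origin: centre of its underside, x along its length; the nest stands near its -x end, the rest is the free part, where the balance lies
- flux_bottle: small red bottle with a black cap, 29 mm across, 65 high, standing loose; bystander. Origin: centre of its underside
- pliers: small pliers with red grips, 110 x 54 x 10 mm, lying loose; bystander. Origin: centre of the underside
- gem_box: small flat white open frame box, 52 x 52 x 11 mm, lying loose on the mat; bystander. Origin: centre of its underside

How it is judged:
By the outcome, as a careful person would: the job done as asked, in the order asked, and still so for the second after the job is handed in, with the robot touching nothing.
It also fails if it takes over 54 s, if anything falls off the work surface, if the arm or the gripper's body presses on something with over 40 N, if the wrist force passes 120 N, or if a joint passes its speed limit or range.

## Robot

A 6-joint arm with a two-finger parallel gripper is mounted at the origin on a cart in front of the work surface, level with it; the furniture and walls round the work are solid. World frame = base frame: x ahead of the robot, y to its left, z up, the work surface at z = 0. Lengths are in m, angles in rad, forces in N, time in s.
With the tool pointing down it reaches from about 0.35 to 0.725 m from the base axis. Payload 4.3 kg.
Tool frame: the origin (TCP) lies between the finger pads; the fingertips stand 19 mm ahead of it and the grasp point (between the pads) is the TCP; z points along the fingers, y is the line along which they close (so a half turn about z gives the same grasp; the last joint's range is limited). The gripper opens to 85 mm and grips with 20 to 120 N. Pads are 22 mm wide; open, the fingers measure 114 mm over their backs; the gripper's body (76 mm by 85 mm) begins 54 mm behind the grasp point. The pads swing forward as they close: fully open they stand 13 mm farther back than shut.
Start: joints at [-1.371, 0.377, 0.081, 1.274, 0, 1.46], TCP at [0.175, -0.548, 0.25] pointing down, gripper open.
Joint ranges: [-2.72, 2.72], [-0.84, 1.66], [-1.02, 1.22], [-1.77, 2.12], [-1.37, 1.28], [-3.14, 3.14]. Speed limits (rad/s): [2.57, 2.57, 3.14, 3.14, 3.14, 3.14].

## Interface

Orientations are given as a unit quaternion [x, y, z, w].
In Python, from rig import sensors, eyes, robot gives the robot as it stands.
- The arm moves only by the tool jog_arm, never from a script. Its argument "motion" is a list of rows, each a list of 3 entries, a list of its own where there are three numbers: the turn, a rotation vector about the tool's x, y, z in units of 120 degrees (1.0 is 120 degrees), then the shift along the tool's x, y, z in units of 1 m (1.0 is 1 m), then the opening, from -1 (shut) to 1 (fully open), so that 0 is half open. A call has exactly 10 rows; each row is the pose to reach, as a shift and turn from the pose commanded when the call began, along the tool's axes at that moment; what a row does not reach only later rows make up. A row lasts 1/10 s, in which the tool goes at most 50 mm and 8.59 degrees, less where a joint would pass 70% of its speed; a pose out of reach is approached as far as the arm can. A call with a number of a shift or a turn outside -1 to 1 is refused whole. A call with a gripper value outside its range is refused whole. The fingers move at their own pace and stop on an object; "squeeze" is the grip in N (left out, the last holds). Time passes only in rows, so rows that repeat a pose let the fingers close, or fill a call up. It gives the time, the measured TCP pose, the force, the opening and the grip force at its end, in the units of the state.
- sensors.sense(): the state, without advancing time (a new reading comes with each control period).
- eyes.camera(name): name is "scene" or "top" or "wrist"; returns a dict with "frame" (420x560x3 uint8, red, green, blue), "mtx" (3x3 intrinsics, pixels), "rvec" (rotation vector, rad) and "tvec" (3), from world to camera coordinates, as OpenCV has them. Camera axes: x right, y down, z forward; pixel columns grow to the right and rows downward; lengths in m; the calibration is good to about 2 mm. A picture is of the moment at which its call begins. There is no depth.
- robot.job_done(): hands the job in; it is judged then, once.
The state is a dict: "time": time; "joint_pos": joint angles; "dq": joint speeds; "joint_efforts": joint torques, N m; "ee_pos": TCP position; "eef_rot": TCP orientation; "force": force on the tool from outside, world axes, zero at the start; "ft_torque": the same for the moment, N m; "opening": opening from 0.0 (shut) to 1.0 (fully open); "finger_force": force on a finger pad.
Only numpy, scipy, OpenCV 4.12 (cv2) and the standard library are available. Lean on these libraries where they do the work, as an engineer would, in place of code of your own. Each camera call takes 0.05 s, during which the arm holds its last target. There are 200 camera calls.

## Working session

There is one attempt and no reset: what is moved stays moved. The work goes in short steps, Python scripts to look and compute and a tool call to move; the robot and the scene stay as the last step left them, time stands still between calls to the robot, and variables do not carry over. Pictures are saved under pics/ and viewed, at most 11 in all, crops included, and the job is handed in when it is done.

Besides the shell and the picture viewer there is one more tool, called after "Emit:" by a JSON object that holds its "name" and its "arguments", one argument or row to a line. jog_arm: Moves the arm, as the interface text tells. Its arguments: {"type":"object","properties":{"motion":{"type":"array"},"squeeze":{"type":"number"}},"required":["motion"]}

```bash
mkdir -p pics; ls; python3 - <<'E'
from rig import sensors, eyes, robot
import cv2,numpy as np
s=sensors.sense(); print(s)
for n in ["scene","top"]:
    c=eyes.camera(n); cv2.imwrite(f"pics/{n}0.png",c["frame"][:,:,::-1]); np.savez(f"pics/{n}0.npz",**c)
    R=cv2.Rodrigues(np.array(c["rvec"]))[0]; print(n,c["mtx"],(-R.T@np.array(c["tvec"]).ravel()),R)
E
```

```text
pics
{'time': 0.0, 'joint_pos': array([-1.37130393e+00,  3.78086762e-01,  7.96474718e-02,  1.27443129e+00,
       -1.82934292e-05,  1.46050185e+00]), 'dq': array([ 4.59037134e-04,  1.80822733e-05, -1.12829118e-03,  8.51559730e-04,
        1.14884364e-03, -2.91349146e-04]), 'joint_efforts': array([-1.42737677e-03, -4.63606238e+01,  2.69874161e+01,  2.08955607e-02,
        9.37653368e-07,  5.33565672e-07]), 'ee_pos': array([ 0.17517164, -0.54701446,  0.24935569]), 'eef_rot': array([ 9.88027443e-01,  1.54274741e-01, -5.53770820e-05, -1.03568830e-03]), 'force': array([-0.14933063,  0.17909816, -0.34270397]), 'ft_torque': array([-0.00617771,  0.02931571,  0.01837537]), 'finger_force': 0.0, 'opening': 1.0000076917775877}
scene [[521.15916142   0.         281.43850774]
 [  0.         521.15916142 208.05246982]
 [  0.           0.           1.        ]] [ 0.2482013  -0.76616524  0.74011443] [[ 0.82462938 -0.56538532 -0.01805054]
 [-0.39556    -0.55353632 -0.73289142]
 [ 0.40437442  0.61150387 -0.68010613]]
top [[420.40610249   0.         283.2271556 ]
 [  0.         420.40610249 210.73582613]
 [  0.           0.           1.        ]] [ 0.51514979 -0.15880097  0.92900034] [[ 0.01787795 -0.99978499 -0.01050473]
 [-0.98512762 -0.01581816 -0.17109457]
 [ 0.17089162  0.01340732 -0.98519861]]
```

View pics/scene0.png

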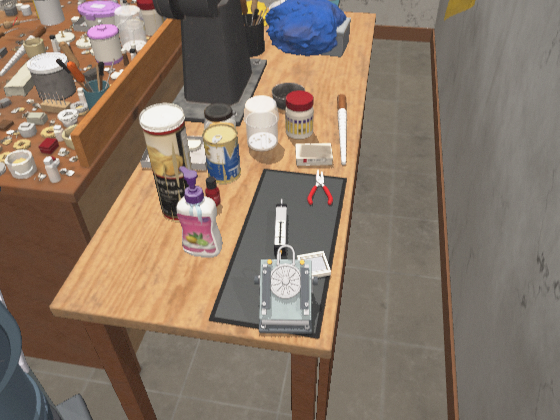

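View pics/top0.png

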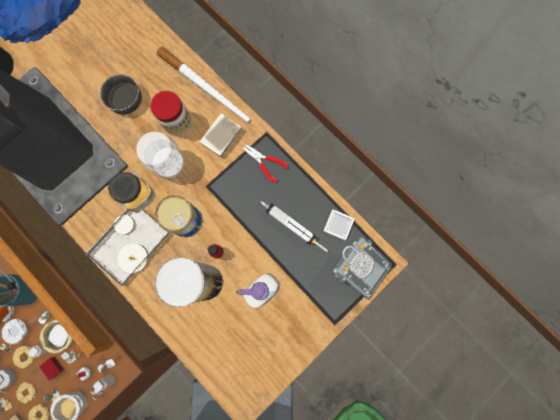

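The scene view shows the nest at about (287,290), bail (287,255), gauge from (281,205) to (280,245), gem box (315,262). In the top view the gauge runs from the ring at (264,205) to the hook at (326,250), the nest is at (362,268), the bail near (350,255). One combined close-up of both.

```bash
python3 - <<'E'
import cv2,numpy as np
a=cv2.imread("pics/top0.png")[190:310,255:405]; b=cv2.imread("pics/scene0.png")[190:340,245:335]
a=cv2.resize(a,None,fx=3.2,fy=3.2,interpolation=cv2.INTER_CUBIC); b=cv2.resize(b,None,fx=3.2,fy=3.2,interpolation=cv2.INTER_CUBIC)
o=np.zeros((480,a.shape[1]+b.shape[1],3),np.uint8); o[:a.shape[0],:a.shape[1]]=a; o[:b.shape[0],a.shape[1]:]=b
cv2.imwrite("pics/c1.png",o); print(o.shape)
E
```

```text
(480, 768, 3)
```

View pics/c1.png

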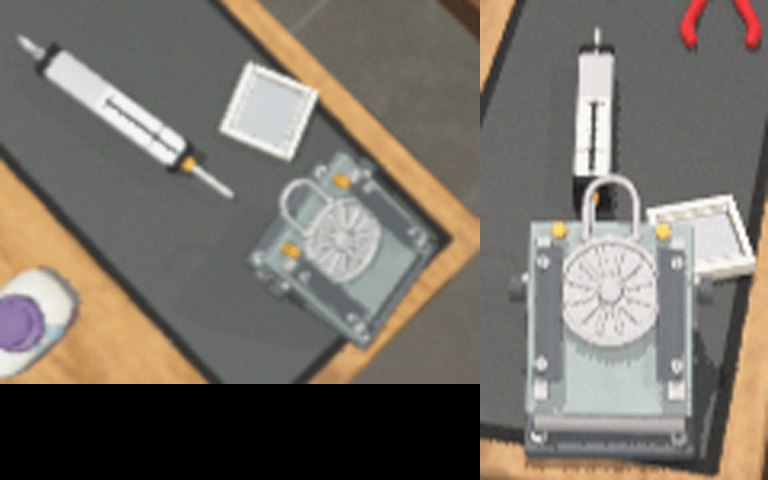

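```bash
cat > h.py <<'E'
import cv2,numpy as np
def P(c): 
    R=cv2.Rodrigues(np.array(c["rvec"],float))[0]; return R,np.array(c["tvec"],float).ravel(),np.array(c["mtx"])
def plane(c,uv,z):
    R,t,K=P(c); o=-R.T@t; d=R.T@np.linalg.inv(K)@np.array([uv[0],uv[1],1.]); return o+d*(z-o[2])/d[2]
def tri(c1,p1,c2,p2):
    M=[]
    for c,p in((c1,p1),(c2,p2)):
        R,t,K=P(c); M.append(K@np.c_[R,t])
    X=cv2.triangulatePoints(M[0],M[1],np.array(p1,float),np.array(p2,float)).ravel(); X=X[:3]/X[3]
    e=[np.linalg.norm((m@np.r_[X,1])[:2]/(m@np.r_[X,1])[2]-p) for m,p in zip(M,(p1,p2))]
    return X,e
def proj(c,X):
    R,t,K=P(c); q=K@(R@np.array(X,float)+t); return q[:2]/q[2]
E
python3 - <<'E'
import numpy as np
from h import *
T=dict(np.load("pics/top0.npz"));S=dict(np.load("pics/scene0.npz"))
t=lambda u,v:np.array([255+u/3.2,190+v/3.2]); s=lambda u,v:np.array([245+(u-480)/3.2,190+v/3.2])
np.set_printoptions(precision=4,suppress=True)
D={}
for n,a,b in [("pinR",(343,180),(664,230)),("pinL",(290,250),(559,230)),("disc",(342,238),(610,290)),("crown",(287,190),(611,180)),("ring",(20,38),(598,30)),("capT",(45,60),(598,50))]:
    D[n],e=tri(T,t(*a),S,s(*b)); print(n,D[n],e)
d=D["pinL"]-D["pinR"]; print("pin sep",np.linalg.norm(d),"yaw axis deg",np.degrees(np.arctan2(d[1],d[0]))-90)
v=D["crown"]-D["disc"]; print("disc-crown",v,np.linalg.norm(v),np.degrees(np.arctan2(v[1],v[0])),np.degrees(np.arcsin(v[2]/np.linalg.norm(v))))
h=plane(T,t(232,197),.003+.016); r=plane(T,t(45,60),.003+.026); r2=plane(T,t(20,38),.016); q=plane(T,t(182,160),.029)
print("hook",h,"capT",r,"ring",r2,"capB",q); g=r2-h; print(np.linalg.norm(g),np.degrees(np.arctan2(g[1],g[0]))); g=r-q; print(np.linalg.norm(g),np.degrees(np.arctan2(g[1],g[0])))
gx=(r2-h)[:2]; gx/=np.linalg.norm(gx); print("origin", h[:2]+gx*.1265, r2[:2]-gx*.059, (h+r2)[:2]/2+gx*.03375)
c=[plane(T,p,.003) for p in [(267,133),(207,187),(335,322),(407,263)]]; print(c)
E
```

```text
pinR [ 0.5916 -0.3066  0.0859] [np.float64(0.1242313923652216), np.float64(0.09754673570974737)]
pinL [ 0.5478 -0.2735  0.0839] [np.float64(0.0019542851803473426), np.float64(0.0015194366934912318)]
disc [ 0.556  -0.3089  0.0647] [np.float64(0.40531567980694727), np.float64(0.32461010386582384)]
crown [ 0.5837 -0.2701  0.0967] [np.float64(0.17937080073663264), np.float64(0.1370821635755574)]
ring [ 0.6918 -0.0977  0.0203] [np.float64(0.015141274697557288), np.float64(0.010497461985245161)]
capT [ 0.6778 -0.1162  0.0237] [np.float64(0.8499008688392439), np.float64(0.5953243977555402)]
pin sep 0.0548357870791799 yaw axis deg 52.90948343237585
disc-crown [0.0277 0.0388 0.032 ] 0.05745469112363215 54.47312433434801 33.880928959012444
hook [ 0.5851 -0.2436  0.019 ] capT [ 0.6752 -0.1157  0.029 ] ring [ 0.6926 -0.0974  0.016 ] capB [ 0.6085 -0.2092  0.029 ]
0.1815014957419259 53.66335432056768
0.11479579737737627 54.52766557918907
origin [ 0.6601 -0.1417] [ 0.6577 -0.1449] [ 0.6589 -0.1433]
[array([ 0.8575, -0.1054,  0.003 ]), array([0.7275, 0.0272, 0.003 ]), array([ 0.4365, -0.261 ,  0.003 ]), array([ 0.5644, -0.4183,  0.003 ])]
```

```bash
cat >> h.py <<'E'
from scipy.spatial.transform import Rotation as Ro
def toolR(yaw,tilt=0.):
    # gauge frame: x along yaw rising by tilt; tool x=gauge x, tool z=-gauge z
    return gaugeR(yaw,tilt)*Ro.from_euler('x',180,degrees=True)
def gaugeR(yaw,tilt=0.): return Ro.from_euler('z',yaw,degrees=True)*Ro.from_euler('y',-tilt,degrees=True)
def delta(s,pos,R):
    C=Ro.from_quat(s["eef_rot"]); return (C.inv()*R).as_rotvec(degrees=True)/120, C.inv().apply(np.array(pos)-s["ee_pos"])
np.set_printoptions(precision=4,suppress=True)
E
python3 - <<'E'
from h import *; from rig import sensors
s=sensors.sense(); print(delta(s,[.659,-.1435,.15],toolR(54)))
E
```

```text
(array([-0.0008, -0.0004, -0.3021]), array([ 0.5838, -0.2367,  0.1   ]))
```

Emit:
{"name": "jog_arm", "arguments": {
  "motion": [
    [[0,0,-0.06],[0.05,-0.02,0],0.2],
    [[0,0,-0.12],[0.1,-0.04,0],0.2],
    [[0,0,-0.18],[0.15,-0.06,0],0.2],
    [[0,0,-0.24],[0.2,-0.08,0],0.2],
    [[0,0,-0.3],[0.25,-0.1,0],0.2],
    [[0,0,-0.302],[0.3,-0.12,0],0.2],
    [[0,0,-0.302],[0.35,-0.14,0],0.2],
    [[0,0,-0.302],[0.4,-0.16,0.02],0.2],
    [[0,0,-0.302],[0.45,-0.18,0.04],0.2],
    [[0,0,-0.302],[0.5,-0.2,0.06],0.2]
  ]
}}

```text
time: 1.1
ee_pos: [0.557, -0.232, 0.2057]
eef_rot: [0.891, 0.454, 0.0, 0.0]
force: [0.2, -0.3, -0.3]
opening: 0.598
finger_force: 0.0
```

```bash
python3 - <<'E'
from h import *; from rig import sensors
s=sensors.sense(); print(s["time"],s["ee_pos"],s["joint_pos"],delta(s,[.659,-.1435,.15],toolR(54)))
E
```

```text
1.1 [ 0.557  -0.232   0.2057] [-0.4997  0.4495  0.0749  1.1959 -0.0002  1.6994] (array([0.0002, 0.0001, 0.    ]), array([0.1316, 0.0305, 0.0557]))
```

Emit:
{"name": "jog_arm", "arguments": {
  "motion": [
    [[0,0,0],[0.04,0.01,0.01],0.2],
    [[0,0,0],[0.08,0.02,0.03],0.2],
    [[0,0,0],[0.11,0.03,0.05],0.2],
    [[0,0,0],[0.11,0.03,0.05],0.2],
    [[0,0,0],[0.11,0.03,0.05],0.2],
    [[0,0,0],[0.11,0.03,0.05],0.2],
    [[0,0,0],[0.11,0.03,0.05],0.2],
    [[0,0,0],[0.11,0.03,0.05],0.2],
    [[0,0,0],[0.11,0.03,0.05],0.2],
    [[0,0,0],[0.11,0.03,0.05],0.2]
  ]
}}

```text
time: 2.1
ee_pos: [0.6445, -0.1627, 0.1567]
eef_rot: [0.891, 0.454, 0.0, 0.0]
force: [-0.1, -0.7, 0.5]
opening: 0.601
finger_force: 0.0
```

```bash
python3 - <<'E'
from h import *; from rig import sensors,eyes
s=sensors.sense(); print(s["time"],s["ee_pos"],s["joint_pos"],delta(s,[.659,-.1435,.15],toolR(54)))
c=eyes.camera("wrist"); cv2.imwrite("pics/w1.png",c["frame"][:,:,::-1]); np.savez("pics/w1.npz",**c)
R,t,K=P(c); print(-R.T@t,R,K)
E
```

```text
2.1 [ 0.6445 -0.1627  0.1567] [-0.3426  0.5979  0.1918  1.1641 -0.0001  1.8573] (array([ 0.0003, -0.    , -0.0004]), array([0.0241, 0.0005, 0.0067]))
[ 0.6929 -0.0965  0.2801] [[ 0.8088 -0.5881  0.001 ]
 [-0.5582 -0.767   0.3164]
 [-0.1853 -0.2564 -0.9486]] [[320.2357   0.     276.6287]
 [  0.     320.2357 211.3191]
 [  0.       0.       1.    ]]
```

View pics/w1.png

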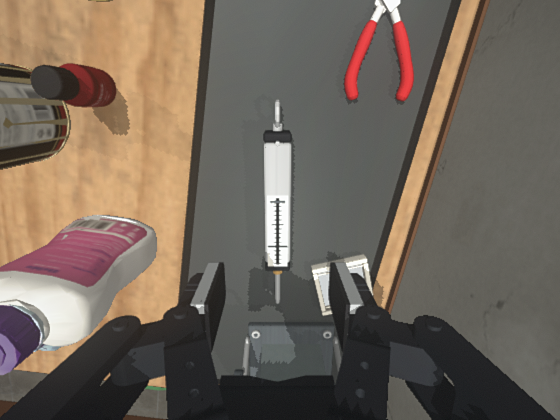

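The wrist view shows the gauge upright: ring tip (278,100), top cap end (278,131), lower cap end (277,270), hook end (277,303); the long mark is near (278,246). The nest is at the bottom, with the gem box right of it.

```bash
python3 - <<'E'
from h import *; from rig import sensors
c=dict(np.load("pics/w1.npz")); s=sensors.sense()
r=plane(c,(278,131),.029);q=plane(c,(277,270.5),.029);h=plane(c,(277,303),.019)
g=(r-q)[:2];L=np.linalg.norm(g);g/=L;print(r,q,h,L,np.degrees(np.arctan2(g[1],g[0])))
o=(r+q)[:2]/2+g*.025; print(o,h[:2]+g*.1265)
y=np.degrees(np.arctan2((r-h)[1],(r-h)[0]));print(y)
print(delta(s,[*o,.024],toolR(53.7)))
E
```

```text
[ 0.6827 -0.1128  0.029 ] [ 0.6118 -0.209   0.029 ] [ 0.5882 -0.2416  0.019 ] 0.1195453979541168 53.630241543266884
[ 0.6621 -0.1408] [ 0.6632 -0.1397]
53.72988378846573
(array([ 0.0002, -0.    ,  0.0022]), array([0.028 , 0.0014, 0.1325]))
```

Emit:
{"name": "jog_arm", "arguments": {
  "motion": [
    [[0,0,0.002],[0.014,0.001,0.03],0.2],
    [[0,0,0.002],[0.028,0.001,0.06],0.2],
    [[0,0,0.002],[0.028,0.001,0.09],0.2],
    [[0,0,0.002],[0.028,0.001,0.11],0.2],
    [[0,0,0.002],[0.028,0.001,0.122],0.2],
    [[0,0,0.002],[0.028,0.001,0.131],0.2],
    [[0,0,0.002],[0.028,0.001,0.131],0.2],
    [[0,0,0.002],[0.028,0.001,0.131],0.2],
    [[0,0,0.002],[0.028,0.001,0.131],0.2],
    [[0,0,0.002],[0.028,0.001,0.131],0.2]
  ],
  "squeeze": 60
}}

```text
time: 3.15
ee_pos: [0.6627, -0.1405, 0.0265]
eef_rot: [0.892, 0.452, 0.001, 0.001]
force: [-0.4, -0.8, 0.1]
opening: 0.602
finger_force: 0.0
```

```bash
python3 - <<'E'
from h import *; from rig import sensors
s=sensors.sense(); print(delta(s,[.6625,-.1406,.025],toolR(53.7)),s["force"])
E
```

```text
(array([ 0.001 , -0.0003,  0.0004]), array([-0.0002, -0.0002,  0.0015])) [-0.4474 -0.7614  0.1482]
```

Emit:
{"name": "jog_arm", "arguments": {
  "motion": [
    [[0,0,0],[0,0,0.001],-1],
    [[0,0,0],[0,0,0.001],-1],
    [[0,0,0],[0,0,0.001],-1],
    [[0,0,0],[0,0,0.001],-1],
    [[0,0,0],[0,0,0.001],-1],
    [[0,0,0],[0,0,0.001],-1],
    [[0,0,0],[0,0,0.001],-1],
    [[0,0,0],[0,0,0.001],-1],
    [[0,0,0],[0,0,0.001],-1],
    [[0,0,0],[0,0,0.001],-1]
  ]
}}

```text
time: 4.15
ee_pos: [0.6622, -0.1403, 0.0247]
eef_rot: [0.892, 0.452, 0.0, 0.0]
force: [-0.2, -0.1, 5.6]
opening: 0.241
finger_force: 60.8
```

```bash
cat >> h.py <<'E'
def tcp_for(crown,yaw,dx,dz,tilt=35.):
    "TCP so that hook seat is at crown + dx along slope, dz off slope"
    return np.array(crown)+gaugeR(yaw,tilt).apply([.1205+dx,0,.0097+dz])
E
python3 - <<'E'
from h import *; from rig import sensors
s=sensors.sense(); C=[.585,-.269,.0958]
p=tcp_for(C,53.5,-.005,.035); print(p,delta(s,p,toolR(53.5,35)))
E
```

```text
[ 0.626  -0.2136  0.1987] (array([-0.0002,  0.2915,  0.0022]), array([-0.0805,  0.0143, -0.174 ]))
```

Emit:
{"name": "jog_arm", "arguments": {
  "motion": [
    [[0,0,0],[0,0,-0.03],-1],
    [[0,0,0],[0,0,-0.07],-1],
    [[0,0,0],[0,0,-0.11],-1],
    [[0,0,0],[0,0,-0.15],-1],
    [[0,0.05,0],[0,0,-0.19],-1],
    [[0,0.11,0],[-0.01,0.003,-0.2],-1],
    [[0,0.17,0],[-0.03,0.007,-0.2],-1],
    [[0,0.23,0.001],[-0.05,0.01,-0.2],-1],
    [[0,0.29,0.002],[-0.07,0.014,-0.19],-1],
    [[0,0.2915,0.002],[-0.08,0.014,-0.18],-1]
  ]
}}

```text
time: 5.15
ee_pos: [0.6224, -0.2164, 0.2005]
eef_rot: [0.853, 0.426, 0.267, -0.137]
force: [-1.1, 0.0, -1.8]
opening: 0.245
finger_force: 60.0
```

Emit:
{"name": "jog_arm", "arguments": {
  "motion": [
    [[0,0,0],[0,0,0],-1],
    [[0,0,0],[0,0,0],-1],
    [[0,0,0],[0,0,0],-1],
    [[0,0,0],[0,0,0],-1],
    [[0,0,0],[0,0,0],-1],
    [[0,0,0],[0,0,0],-1],
    [[0,0,0],[0,0,0],-1],
    [[0,0,0],[0,0,0],-1],
    [[0,0,0],[0,0,0],-1],
    [[0,0,0],[0,0,0],-1]
  ]
}}

```text
time: 6.15
ee_pos: [0.6258, -0.213, 0.2042]
eef_rot: [0.852, 0.429, 0.268, -0.136]
force: [0.5, 0.2, -1.6]
opening: 0.246
finger_force: 60.0
```

```bash
python3 - <<'E'
from h import *; from rig import sensors,eyes
s=sensors.sense(); C=[.585,-.269,.0958]
print(s["ee_pos"],s["force"],s["opening"],delta(s,tcp_for(C,53.5,-.005,.035),toolR(53.5,35)))
o=[]
for n in("wrist","top","scene"):
    c=eyes.camera(n); cv2.imwrite(f"pics/{n}2.png",c["frame"][:,:,::-1]); np.savez(f"pics/{n}2.npz",**c); o.append(c["frame"][:,:,::-1].copy())
    R=Ro.from_quat(s["eef_rot"]); seat=s["ee_pos"]+R.apply([-.1205,0,.0097])
    print(n,"pred seat",proj(c,seat),"crown",proj(c,C))
z=lambda a,f:cv2.resize(a,None,fx=f,fy=f,interpolation=cv2.INTER_CUBIC)
a=z(o[0][190:420,180:380],2); b=z(o[1][210:300,320:400],3.25); d=z(o[2][215:295,240:320],3.25)
im=np.zeros((560,400+260,3),np.uint8); im[:460,:400]=a; im[:b.shape[0],400:]=b[:,:260]; im[295:295+260,400:]=d; cv2.imwrite("pics/m2.png",im)
E
```

```text
[ 0.6258 -0.213   0.2042] [ 0.4598  0.213  -1.5806] 0.24627668216696447 (array([-0.0006,  0.0002, -0.0002]), array([-0.0034,  0.0005,  0.0044]))
wrist pred seat [275.8983 464.2314] crown [276.9037 403.2899]
top pred seat [356.2067 255.4851] crown [344.0011 248.9104]
scene pred seat [285.3265 243.4843] crown [286.3477 245.8985]
```

View pics/m2.png

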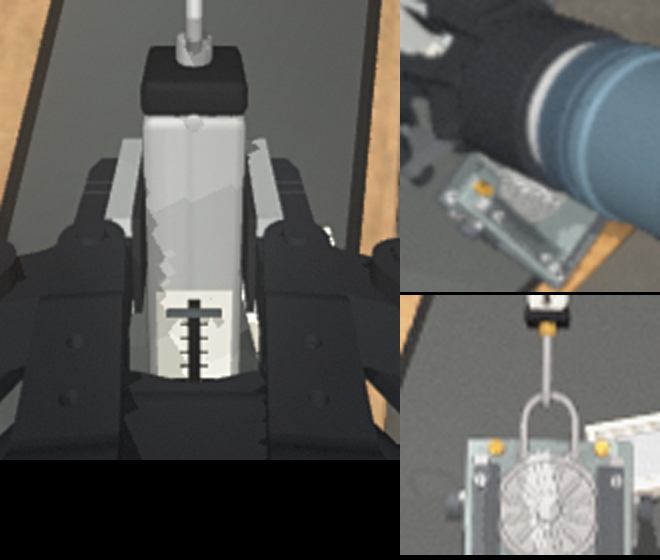

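The wrist crop shows the balance held straight, pointer home at crop (194,313); the hook itself is hidden there. The scene crop shows the hook end at crop (545,403) just above the bail crown (551,395), laterally 1–2 mm off to the left. Going down partway.

Emit:
{"name": "jog_arm", "arguments": {
  "motion": [
    [[0,0,0],[-0.001,0.0005,0.004],-1],
    [[0,0,0],[-0.002,0.001,0.009],-1],
    [[0,0,0],[-0.0035,0.0015,0.014],-1],
    [[0,0,0],[-0.0035,0.0015,0.019],-1],
    [[0,0,0],[-0.0035,0.0015,0.023],-1],
    [[0,0,0],[-0.0035,0.0015,0.025],-1],
    [[0,0,0],[-0.0035,0.0015,0.025],-1],
    [[0,0,0],[-0.0035,0.0015,0.025],-1],
    [[0,0,0],[-0.0035,0.0015,0.025],-1],
    [[0,0,0],[-0.0035,0.0015,0.025],-1]
  ]
}}

```text
time: 7.3
ee_pos: [0.6339, -0.2048, 0.182]
eef_rot: [0.852, 0.429, 0.268, -0.136]
force: [-0.4, -0.4, -1.0]
opening: 0.244
finger_force: 60.0
```

```bash
python3 - <<'E'
from h import *; from rig import sensors,eyes
s=sensors.sense(); C=[.585,-.269,.0958]
print(s["ee_pos"],s["force"],s["opening"],delta(s,tcp_for(C,53.5,-.005,.0045),toolR(53.5,35)))
c=eyes.camera("scene"); n="scene3"; cv2.imwrite(f"pics/{n}.png",c["frame"][:,:,::-1]); np.savez(f"pics/{n}.npz",**c)
G=Ro.from_quat(s["eef_rot"])*Ro.from_euler('x',180,degrees=True); g=s["ee_pos"]-G.apply([0,0,.0217])
B=gaugeR(53.5,35)
for k,p in dict(seat=[-.1205,0,.012],tip=[-.122,0,.002],corner=[-.1245,0,.016],rodcap=[-.085,0,.016],face=[-.085,0,.026]).items(): print(k,proj(c,g+G.apply(p)))
for k in [[0,0,0],[-.03,.013,0],[-.03,-.013,0],[-.059,0,.0045]]: print("bail",k,proj(c,np.array(C)+B.apply(k)))
a=c["frame"][205:300,235:335,::-1]; cv2.imwrite("pics/m3.png",cv2.resize(a,None,fx=6,fy=6,interpolation=cv2.INTER_CUBIC))
E
```

```text
[ 0.6339 -0.2048  0.182 ] [-0.3816 -0.423  -1.0411] 0.2443309433395222 (array([-0.0003,  0.0002, -0.0001]), array([-0.    , -0.0012,  0.0101]))
seat [286.753  247.6423]
tip [286.8857 249.3469]
corner [286.6511 249.7243]
rodcap [287.0599 226.1032]
face [286.9127 225.0283]
bail [0, 0, 0] [286.3477 245.8985]
bail [-0.03, 0.013, 0] [278.2794 263.5773]
bail [-0.03, -0.013, 0] [293.809  263.8168]
bail [-0.059, 0, 0.0045] [285.6633 280.9488]
```

View pics/m3.png

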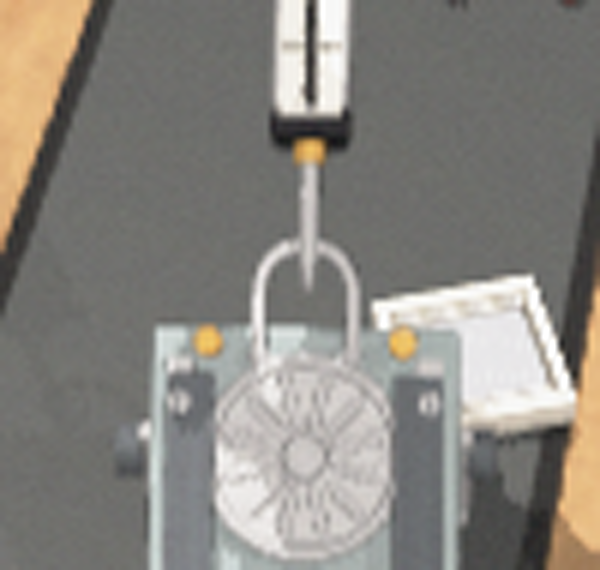

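The scene crop shows the hook end at crop (308,290), bail crown wire at (306,243), bail sides 258/355, long mark at (310,46) clearly readable, pointer home out of view. This camera looks nearly square on the slope, so the leg is about 12 mm inside the crown: slightly too deep, so I shift +3.5 mm and lower.

Emit:
{"name": "jog_arm", "arguments": {
  "motion": [
    [[0,0,0],[0.0035,0,0],-1],
    [[0,0,0],[0.0035,0,0.001],-1],
    [[0,0,0],[0.0035,0,0.003],-1],
    [[0,0,0],[0.0035,0,0.005],-1],
    [[0,0,0],[0.0035,0,0.007],-1],
    [[0,0,0],[0.0035,0,0.0085],-1],
    [[0,0,0],[0.0035,0,0.0085],-1],
    [[0,0,0],[0.0035,0,0.0085],-1],
    [[0,0,0],[0.0035,0,0.0085],-1],
    [[0,0,0],[0.0035,0,0.0085],-1]
  ]
}}

```text
time: 8.35
ee_pos: [0.6385, -0.1985, 0.1769]
eef_rot: [0.852, 0.429, 0.268, -0.136]
force: [0.0, 0.0, -1.6]
opening: 0.247
finger_force: 60.0
```

```bash
cat > st.py <<'E'
from h import *; from rig import sensors,eyes
s=sensors.sense(); C=[.585,-.269,.0958]
B=gaugeR(53.5,35)
d=B.inv().apply(s["ee_pos"]-tcp_for(C,53.5,0,0)); f=[]
print("t",s["time"],"seat dx,dy,dz mm",d*1e3,"F pendant frame",B.inv().apply(s["force"]),"torq",s["ft_torque"],"rot",delta(s,s["ee_pos"],toolR(53.5,35))[0]*120)
def shot(n,zoom=6,box=(190,300,235,335)):
    c=eyes.camera("scene"); cv2.imwrite(f"pics/{n}.png",c["frame"][:,:,::-1]); np.savez(f"pics/{n}.npz",**c)
    a=c["frame"][box[0]:box[1],box[2]:box[3],::-1]; cv2.imwrite(f"pics/{n}z.png",cv2.resize(a,None,fx=zoom,fy=zoom,interpolation=cv2.INTER_CUBIC)); return c
E
python3 - <<'E'
from st import *
shot("s4")
E
```

```text
t 8.35 seat dx,dy,dz mm [-1.4916 -1.0386  5.9915] F pendant frame [-0.8758 -0.017  -1.3361] torq [-0.4908  0.3193 -0.0302] rot [-0.0554  0.0241 -0.0136]
```

Emit:
{"name": "jog_arm", "arguments": {
  "motion": [
    [[0,0,0],[0,0,0.0005],-1],
    [[0,0,0],[0,0,0.001],-1],
    [[0,0,0],[0,0,0.0015],-1],
    [[0,0,0],[0,0,0.002],-1],
    [[0,0,0],[0,0,0.002],-1],
    [[0,0,0],[0.002,0,0.002],-1],
    [[0,0,0],[0.004,0,0.002],-1],
    [[0,0,0],[0.006,0,0.002],-1],
    [[0,0,0],[0.008,0,0.002],-1],
    [[0,0,0],[0.008,0,0.002],-1]
  ]
}}

```text
time: 9.4
ee_pos: [0.6431, -0.1921, 0.1799]
eef_rot: [0.852, 0.429, 0.268, -0.136]
force: [-0.6, -0.8, -1.3]
opening: 0.245
finger_force: 60.0
```

```bash
python3 - <<'E'
from st import *
shot("s5")
E
```

```text
t 9.4 seat dx,dy,dz mm [ 6.6777 -0.9637  3.9135] F pendant frame [-1.5332 -0.0303 -0.4899] torq [-0.588   0.4411  0.002 ] rot [-0.064   0.0392  0.0004]
```

View pics/s5z.png

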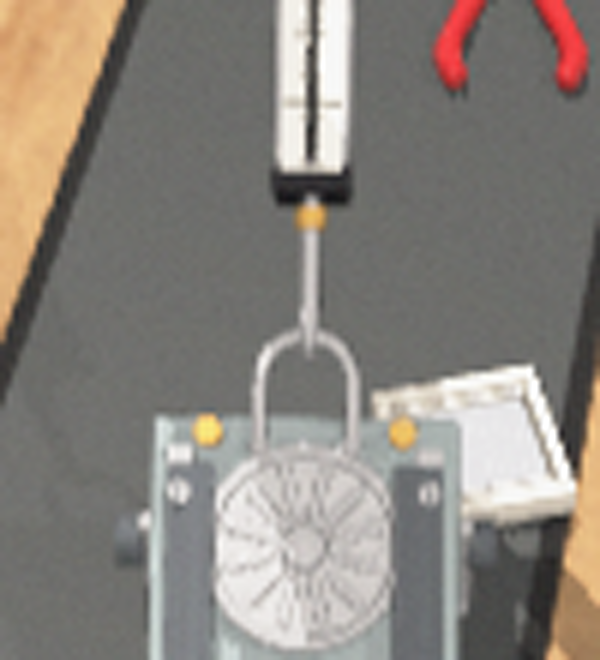

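The hook end at crop (308,352) now sits on the bail crown, the brass collar (312,217) is just starting to leave the cap, and the long mark is at (312,103). The hook is caught; the pendant still has roughly 15 mm to slide.

Emit:
{"name": "jog_arm", "arguments": {
  "motion": [
    [[0,0,0],[0.0015,0,0],-1],
    [[0,0,0],[0.003,0,0],-1],
    [[0,0,0],[0.0045,0,0],-1],
    [[0,0,0],[0.006,0,0],-1],
    [[0,0,0],[0.0075,0,0],-1],
    [[0,0,0],[0.009,0,0],-1],
    [[0,0,0],[0.0105,0,0],-1],
    [[0,0,0],[0.012,0,0],-1],
    [[0,0,0],[0.0135,0,0],-1],
    [[0,0,0],[0.015,0,0],-1]
  ]
}}

```text
time: 10.45
ee_pos: [0.6503, -0.1823, 0.1883]
eef_rot: [0.852, 0.429, 0.268, -0.136]
force: [-0.8, -0.4, -2.4]
opening: 0.244
finger_force: 60.0
```

```bash
python3 - <<'E'
from st import *
shot("s6")
E
```

```text
t 10.45 seat dx,dy,dz mm [21.497  -0.9014  3.823 ] F pendant frame [-2.0465  0.3824 -1.4584] torq [-0.6891  0.55    0.0176] rot [-0.0757  0.0378 -0.0251]
```

Emit:
{"name": "jog_arm", "arguments": {
  "motion": [
    [[0,0,0],[0.002,0,0],-1],
    [[0,0,0],[0.004,0,0],-1],
    [[0,0,0],[0.006,0,0],-1],
    [[0,0,0],[0.008,0,0],-1],
    [[0,0,0],[0.01,0,0],-1],
    [[0,0,0],[0.012,0,0],-1],
    [[0,0,0],[0.014,0,0],-1],
    [[0,0,0],[0.016,0,0],-1],
    [[0,0,0],[0.018,0,0],-1],
    [[0,0,0],[0.02,0,0],-1]
  ]
}}

```text
time: 11.5
ee_pos: [0.6598, -0.1693, 0.1995]
eef_rot: [0.852, 0.429, 0.268, -0.136]
force: [-2.7, -4.2, -5.1]
opening: 0.244
finger_force: 60.0
```

```bash
python3 - <<'E'
from st import *
c=shot("s7",5,(165,285,225,345))
a=cv2.imread("pics/s6.png")[165:285,225:345]; b=cv2.imread("pics/s7.png")[165:285,225:345]
cv2.imwrite("pics/m7.png",cv2.resize(np.hstack([a[:,30:110],b[:,30:110]]),None,fx=5,fy=5,interpolation=cv2.INTER_CUBIC))
E
```

```text
t 11.5 seat dx,dy,dz mm [41.0747 -0.8473  3.7291] F pendant frame [-7.0084 -0.2953 -1.3137] torq [-1.5272  1.047   0.0028] rot [-0.0853  0.0806 -0.0483]
```

View pics/m7.png

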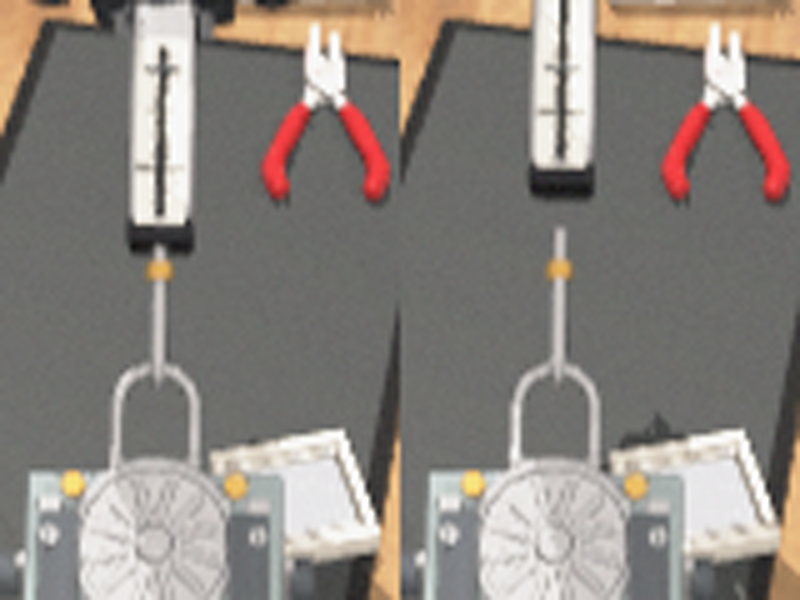

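Left (before) the pointer is at crop (162,68) and long mark at (162,167); right (now) pointer (562,68), mark (560,112), with crown and disc unmoved, so the pendant is seated. 55 px per 19.6 mm gives 15.7 mm still to draw; force (≈6.1 N) agrees.

Emit:
{"name": "jog_arm", "arguments": {
  "motion": [
    [[0,0,0],[0.0015,0,0],-1],
    [[0,0,0],[0.003,0,0],-1],
    [[0,0,0],[0.0045,0,0],-1],
    [[0,0,0],[0.006,0,0],-1],
    [[0,0,0],[0.0075,0,0],-1],
    [[0,0,0],[0.009,0,0],-1],
    [[0,0,0],[0.0105,0,0],-1],
    [[0,0,0],[0.012,0,0],-1],
    [[0,0,0],[0.0135,0,0],-1],
    [[0,0,0],[0.014,0,0],-1]
  ]
}}

```text
time: 12.55
ee_pos: [0.6661, -0.1608, 0.2066]
eef_rot: [0.852, 0.429, 0.266, -0.135]
force: [-4.7, -6.7, -7.3]
opening: 0.242
finger_force: 60.0
```

```bash
python3 - <<'E'
from st import *
F=[]
c=shot("s8")
for n,b in(("s6",0),("s7",0),("s8",0)):
    im=cv2.imread(f"pics/{n}.png").astype(float).mean(2)
    hsv=cv2.cvtColor(cv2.imread(f"pics/{n}.png"),cv2.COLOR_BGR2HSV)
    m=cv2.inRange(hsv,(15,140,120),(30,255,255))[195:240,270:300]; ys,xs=np.nonzero(m); print(n,"collar",xs.mean()+270,ys.mean()+195,len(xs))
    m=im[155:225,280:295]; print((im[155:212,283:285].mean(1)).astype(int)); print((im[155:212,289:291].mean(1)).astype(int))
s=cv2.imread("pics/s7.png")[155:235,265:310]; e=cv2.imread("pics/s8.png")[155:235,265:310]
cv2.imwrite("pics/m8.png",cv2.resize(np.hstack([s,e]),None,fx=7,fy=7,interpolation=cv2.INTER_CUBIC))
E
```

```text
t 12.55 seat dx,dy,dz mm [53.8066 -0.7942  3.5078] F pendant frame [-10.8579  -0.1738  -1.2849] torq [-1.9906  1.3068  0.0449] rot [-0.0997  0.2122 -0.0862]
s6 collar 286.5 218.5 8
[ 68  61  52  39  40  43  38  40  37  40 133 214 229 222 211 218 220 223
 236 238 238 238 234 200 216 237 237 238 237 238 237 232 231 237 238 237
 237 238 238 238 237 237 218 153 209 237 238 237 238 237 237 238 238 238
 207  63  54]
[ 66  62  47  39  37  40  38  41  41  40 145 212 222 221 222 222 222 235
 244 245 238 235 237 173 186 233 241 244 246 245 245 243 242 246 246 246
 246 246 245 245 246 246 245 218 226 241 238 241 242 238 237 238 238 238
 211  84  54]
s7 collar 286.5 218.5 8
[205 207 209 207 208 205 230 241 238 235 235 238 236 233 237 237 238 237
 237 237 236 237 223 191 225 237 237 237 236 237 237 209 159 225 237 237
 237 238 237 237 236 237 227 165  51  50  43  29  31  55  91 107 108 107
 107 107 108]
[221 221 221 221 222 221 235 244 245 242 240 243 243 245 245 243 243 246
 246 246 242 240 243 209 226 245 246 245 242 242 245 239 197 231 239 241
 238 232 237 237 237 238 230 172  50  51  42  28  28  50  87 107 106 107
 107 108 106]
s8 collar 286.5 218.5 8
[241 243 237 236 229 230 235 237 237 236 236 237 237 236 236 236 236 236
 236 237 237 236 223 193 167 185 237 237 236 237 237 236 237 237 237 218
 122  55  47  33  28  30  63  95 106 107 107 107 107 107 108 108 106 106
 108 106 106]
[244 241 227 240 240 238 244 242 244 242 244 241 245 240 237 245 245 245
 245 246 246 246 239 170 145 194 241 241 238 237 237 233 230 237 237 218
 122  53  50  37  29  32  63  97 106 104 105 106 105 106 106 107 107 106
 106 108 107]
```

View pics/m8.png

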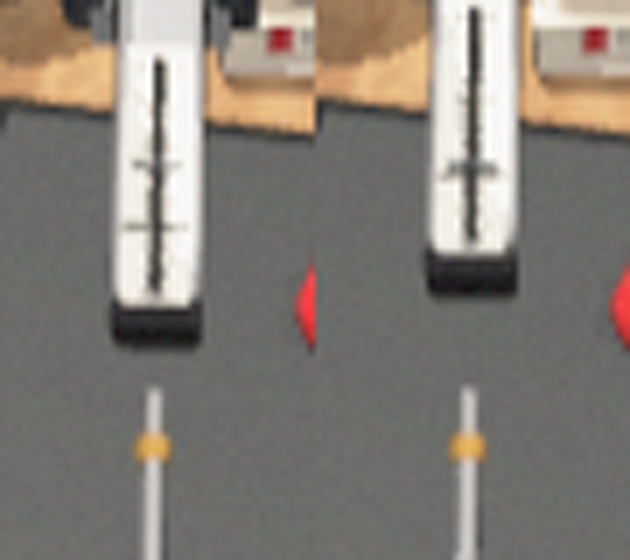

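Left: pointer (155,165), mark (155,227); right: pointer (472,165) now merging with the mark (~(472,175)), about 1.5 px, i.e. ~2.5 mm (0.6 N) short.

Emit:
{"name": "jog_arm", "arguments": {
  "motion": [
    [[0,0,0],[0.0005,0,0],-1],
    [[0,0,0],[0.001,0,0],-1],
    [[0,0,0],[0.0015,0,0],-1],
    [[0,0,0],[0.0015,0,0],-1],
    [[0,0,0],[0.0015,0,0],-1],
    [[0,0,0],[0.0015,0,0],-1],
    [[0,0,0],[0.0015,0,0],-1],
    [[0,0,0],[0.0015,0,0],-1],
    [[0,0,0],[0.0015,0,0],-1],
    [[0,0,0],[0.0015,0,0],-1]
  ]
}}

```text
time: 13.6
ee_pos: [0.6667, -0.16, 0.2073]
eef_rot: [0.852, 0.429, 0.266, -0.135]
force: [-4.1, -7.0, -7.4]
opening: 0.24
finger_force: 60.0
```

```bash
python3 - <<'E'
from st import *
f=[]
ims=[]
for i in range(6):
    c=eyes.camera("scene"); ims.append(c["frame"]); f.append(B.inv().apply(sensors.sense()["force"])[0])
print(np.mean(f),np.std(f),sensors.sense()["time"])
cv2.imwrite("pics/s9.png",ims[-1][:,:,::-1])
im=np.mean(ims,0).mean(2)
print(im[170:200,283:285].mean(1).astype(int)); print(im[170:200,289:291].mean(1).astype(int))
E
```

```text
t 13.6 seat dx,dy,dz mm [55.0749 -0.8222  3.4961] F pendant frame [-10.8417  -0.8599  -1.4385] torq [-2.0686  1.3062 -0.007 ] rot [-0.0985  0.2183 -0.0988]
-10.904163288520644 0.5367247064651856 13.9
[236 236 236 236 236 237 236 221 154 163 224 237 236 236 237 237 236 237
 237 227 163  52  50  38  29  28  51  88 106 107]
[245 246 246 246 244 237 245 239 135 151 224 240 241 233 231 237 237 237
 237 227 162  51  52  42  30  30  44  84 105 106]
```

Emit:
{"name": "jog_arm", "arguments": {
  "motion": [
    [[0,0,0],[0.0005,0,0],-1],
    [[0,0,0],[0.001,0,0],-1],
    [[0,0,0],[0.001,0,0],-1],
    [[0,0,0],[0.001,0,0],-1],
    [[0,0,0],[0.001,0,0],-1],
    [[0,0,0],[0.001,0,0],-1],
    [[0,0,0],[0.001,0,0],-1],
    [[0,0,0],[0.001,0,0],-1],
    [[0,0,0],[0.001,0,0],-1],
    [[0,0,0],[0.001,0,0],-1]
  ]
}}

```text
time: 14.9
ee_pos: [0.6671, -0.1594, 0.2078]
eef_rot: [0.852, 0.429, 0.266, -0.135]
force: [-3.8, -7.0, -6.4]
opening: 0.243
finger_force: 60.0
```

```bash
python3 - <<'E'
from st import *
f=[]
ims=[]
for i in range(10):
    c=eyes.camera("scene"); ims.append(c["frame"]); f.append(B.inv().apply(sensors.sense()["force"])[0])
print(np.mean(f),np.std(f),sensors.sense()["time"])
cv2.imwrite("pics/s10.png",ims[-1][:,:,::-1])
im=np.mean(ims,0).mean(2)
print(im[174:200,283:285].mean(1).astype(int)); print(im[174:200,289:291].mean(1).astype(int))
E
```

```text
t 14.9 seat dx,dy,dz mm [55.9575 -0.8249  3.5113] F pendant frame [-10.1119  -1.0996  -0.7798] torq [-2.1253  1.3209  0.0136] rot [-0.098   0.2299 -0.1042]
-10.616859380744861 0.4070182667885626 15.4
[236 236 236 222 155 195 236 236 237 237 237 236 237 237 237 209  84  54
  48  33  28  28  77 106 106 106]
[241 242 245 239 149 200 237 241 241 237 237 237 237 232 231 208  83  53
  49  34  29  28  70 100 105 105]
```

Pointer and mark now merge into one narrow line (row 178), with about 10 N on the sensor. Holding.

Emit:
{"name": "jog_arm", "arguments": {
  "motion": [
    [[0,0,0],[0,0,0],-1],
    [[0,0,0],[0,0,0],-1],
    [[0,0,0],[0,0,0],-1],
    [[0,0,0],[0,0,0],-1],
    [[0,0,0],[0,0,0],-1],
    [[0,0,0],[0,0,0],-1],
    [[0,0,0],[0,0,0],-1],
    [[0,0,0],[0,0,0],-1],
    [[0,0,0],[0,0,0],-1],
    [[0,0,0],[0,0,0],-1]
  ]
}}

```text
time: 16.4
ee_pos: [0.6671, -0.1594, 0.2078]
eef_rot: [0.852, 0.429, 0.266, -0.135]
force: [-4.3, -6.3, -8.0]
opening: 0.244
finger_force: 60.0
```

Emit:
{"name": "jog_arm", "arguments": {
  "motion": [
    [[0,0,0],[0,0,0],-1],
    [[0,0,0],[0,0,0],-1],
    [[0,0,0],[0,0,0],-1],
    [[0,0,0],[0,0,0],-1],
    [[0,0,0],[0,0,0],-1],
    [[0,0,0],[0,0,0],-1],
    [[0,0,0],[0,0,0],-1],
    [[0,0,0],[0,0,0],-1],
    [[0,0,0],[0,0,0],-1],
    [[0,0,0],[0,0,0],-1]
  ]
}}

```text
time: 17.4
ee_pos: [0.6671, -0.1594, 0.2078]
eef_rot: [0.852, 0.429, 0.266, -0.135]
force: [-4.3, -8.0, -7.2]
opening: 0.246
finger_force: 60.0
```

Emit:
{"name": "jog_arm", "arguments": {
  "motion": [
    [[0,0,0],[0,0,0],-1],
    [[0,0,0],[0,0,0],-1],
    [[0,0,0],[0,0,0],-1],
    [[0,0,0],[0,0,0],-1],
    [[0,0,0],[0,0,0],-1],
    [[0,0,0],[0,0,0],-1],
    [[0,0,0],[0,0,0],-1],
    [[0,0,0],[0,0,0],-1],
    [[0,0,0],[0,0,0],-1],
    [[0,0,0],[0,0,0],-1]
  ]
}}

```text
time: 18.4
ee_pos: [0.6671, -0.1593, 0.2078]
eef_rot: [0.852, 0.429, 0.266, -0.136]
force: [-3.0, -5.8, -8.4]
opening: 0.241
finger_force: 60.0
```

```bash
python3 - <<'E'
from st import *
c=eyes.camera("scene");im=c["frame"].mean(2)
print(im[174:200,283:285].mean(1).astype(int)); print(im[174:200,289:291].mean(1).astype(int))
E
```

```text
t 18.4 seat dx,dy,dz mm [55.9589 -0.7894  3.4687] F pendant frame [-10.1077  -1.095   -3.2036] torq [-2.1332  1.2771  0.0389] rot [-0.1032  0.2293 -0.106 ]
[236 236 237 222 157 194 236 236 237 236 236 236 237 237 237 208  86  52
  47  32  27  28  76 106 107 106]
[241 242 245 239 150 199 237 241 241 238 237 237 237 232 231 208  82  55
  47  32  30  24  71 100 104 105]
```

Held over 4 s at the mark. Easing back slowly.

Emit:
{"name": "jog_arm", "arguments": {
  "motion": [
    [[0,0,0],[-0.002,0,0],-1],
    [[0,0,0],[-0.004,0,0],-1],
    [[0,0,0],[-0.006,0,0],-1],
    [[0,0,0],[-0.008,0,0],-1],
    [[0,0,0],[-0.01,0,0],-1],
    [[0,0,0],[-0.012,0,0],-1],
    [[0,0,0],[-0.014,0,0],-1],
    [[0,0,0],[-0.016,0,0],-1],
    [[0,0,0],[-0.018,0,0],-1],
    [[0,0,0],[-0.02,0,0],-1]
  ]
}}

```text
time: 19.45
ee_pos: [0.6582, -0.1715, 0.1977]
eef_rot: [0.852, 0.429, 0.268, -0.136]
force: [-2.1, -3.9, -4.5]
opening: 0.246
finger_force: 60.0
```

Emit:
{"name": "jog_arm", "arguments": {
  "motion": [
    [[0,0,0],[-0.002,0,0],-1],
    [[0,0,0],[-0.004,0,0],-1],
    [[0,0,0],[-0.006,0,0],-1],
    [[0,0,0],[-0.0075,0,0],-1],
    [[0,0,0],[-0.009,0,0],-1],
    [[0,0,0],[-0.0105,0,0],-1],
    [[0,0,0],[-0.012,0,0],-1],
    [[0,0,0],[-0.013,0,0],-1],
    [[0,0,0],[-0.014,0,0],-1],
    [[0,0,0],[-0.015,0,0],-1]
  ]
}}

```text
time: 20.45
ee_pos: [0.6512, -0.1812, 0.1894]
eef_rot: [0.852, 0.429, 0.268, -0.136]
force: [-1.5, -1.0, -2.6]
opening: 0.245
finger_force: 60.0
```

```bash
python3 - <<'E'
from st import *
E
```

```text
t 20.45 seat dx,dy,dz mm [23.2673 -1.0309  3.9215] F pendant frame [-2.8773  0.5708 -1.192 ] torq [-0.6735  0.6515  0.0165] rot [-0.0582 -0.0124  0.0019]
```

Emit:
{"name": "jog_arm", "arguments": {
  "motion": [
    [[0,0,0],[-0.001,0,0],-1],
    [[0,0,0],[-0.002,0,0],-1],
    [[0,0,0],[-0.003,0,0],-1],
    [[0,0,0],[-0.004,0,0],-1],
    [[0,0,0],[-0.005,0,0],-1],
    [[0,0,0],[-0.006,0,0],-1],
    [[0,0,0],[-0.007,0,0],-1],
    [[0,0,0],[-0.008,0,0],-1],
    [[0,0,0],[-0.009,0,0],-1],
    [[0,0,0],[-0.01,0,0],-1]
  ]
}}

```text
time: 21.45
ee_pos: [0.6463, -0.188, 0.1835]
eef_rot: [0.852, 0.429, 0.268, -0.136]
force: [0.0, -0.3, -0.7]
opening: 0.247
finger_force: 60.0
```

```bash
python3 - <<'E'
from st import *
shot("s11")
a=cv2.imread("pics/s7.png")[165:285,255:335]; b=cv2.imread("pics/s11.png")[165:285,255:335]
cv2.imwrite("pics/m11.png",cv2.resize(np.hstack([a,b]),None,fx=5,fy=5,interpolation=cv2.INTER_CUBIC))
E
```

```text
t 21.45 seat dx,dy,dz mm [13.0173 -1.0636  3.9109] F pendant frame [-0.5784 -0.1893 -0.5033] torq [-0.4673  0.3321  0.0281] rot [-0.0564  0.0133 -0.0038]
```

View pics/m11.png

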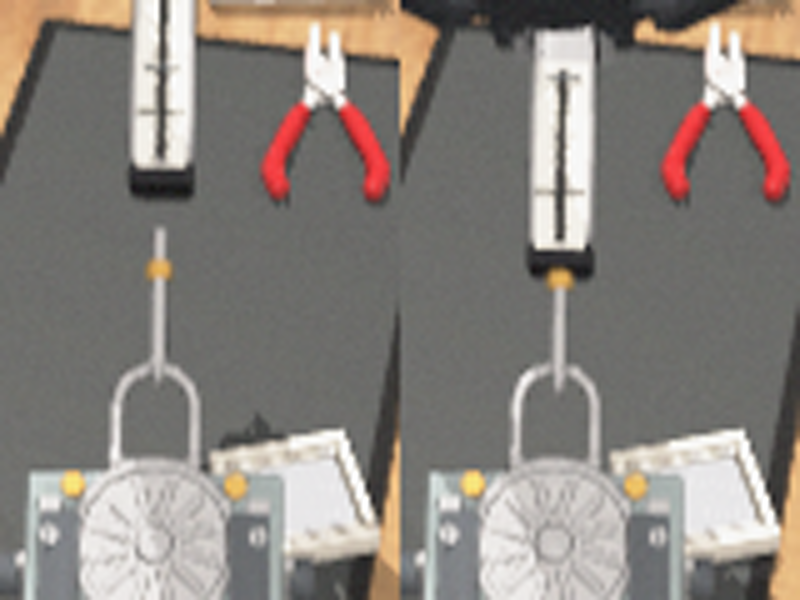

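Right half: the hook is home (collar at the cap, crop (560,278)), its end at (558,388), about 3 mm inside the crown; the pendant stays on the pins. A little further back, then lift square off the slope.

Emit:
{"name": "jog_arm", "arguments": {
  "motion": [
    [[0,0,0],[-0.001,0,0],-1],
    [[0,0,0],[-0.0025,0,0],-1],
    [[0,0,0],[-0.0025,0,0],-1],
    [[0,0,0],[-0.0025,0,-0.003],-1],
    [[0,0,0],[-0.0025,0,-0.006],-1],
    [[0,0,0],[-0.0025,0,-0.01],-1],
    [[0,0,0],[-0.0025,0,-0.015],-1],
    [[0,0,0],[-0.0025,0,-0.02],-1],
    [[0,0,0],[-0.0025,0,-0.03],-1],
    [[0,0,0],[-0.0025,0,-0.04],-1]
  ]
}}

```text
time: 22.5
ee_pos: [0.6311, -0.2084, 0.2156]
eef_rot: [0.852, 0.429, 0.268, -0.136]
force: [-0.4, 0.0, -1.5]
opening: 0.248
finger_force: 60.0
```

```bash
python3 - <<'E'
from st import *
shot("s12")
a=cv2.imread("pics/s7.png"); b=cv2.imread("pics/s12.png")
# disc/crown unchanged?
print("pendant diff", np.abs(a[262:285,266:304].astype(int)-b[262:285,266:304]).mean())
# place target: original spot (yaw 53.7), gauge underside on mat
T=[.6622,-.1403,.0265]
mid=np.array([.665,-.137,.2]); print(delta(s,mid,toolR(53.7,0)))
print(delta(s,T,toolR(53.7,0)))
E
```

```text
t 22.5 seat dx,dy,dz mm [10.5383 -1.0017 44.7366] F pendant frame [-1.0347  0.299  -1.114 ] torq [-0.5029  0.3296  0.0088] rot [-0.0653  0.0225 -0.0146]
pendant diff 12.676201372997712
(array([-0.0001, -0.2915, -0.0016]), array([ 0.0546, -0.0152,  0.0572]))
(array([-0.0001, -0.2915, -0.0016]), array([-0.0484, -0.0153,  0.1969]))
```

Emit:
{"name": "jog_arm", "arguments": {
  "motion": [
    [[0,-0.05,0],[0.02,-0.005,0],-1],
    [[0,-0.11,0],[0.04,-0.01,0.02],-1],
    [[0,-0.17,0],[0.054,-0.015,0.05],-1],
    [[0,-0.23,-0.001],[0.045,-0.015,0.07],-1],
    [[0,-0.2915,-0.0016],[0.02,-0.015,0.104],-1],
    [[0,-0.2915,-0.0016],[-0.0047,-0.0153,0.1377],-1],
    [[0,-0.2915,-0.0016],[-0.0047,-0.0153,0.1377],-1],
    [[0,-0.2915,-0.0016],[-0.0047,-0.0153,0.1377],-1],
    [[0,-0.2915,-0.0016],[-0.0047,-0.0153,0.1377],-1],
    [[0,-0.2915,-0.0016],[-0.0047,-0.0153,0.1377],-1]
  ]
}}

```text
time: 23.55
ee_pos: [0.6655, -0.14, 0.1028]
eef_rot: [0.892, 0.451, 0.002, 0.002]
force: [0.3, 0.1, -1.9]
opening: 0.244
finger_force: 59.9
```

```bash
python3 - <<'E'
from st import *
print(s["ee_pos"],delta(s,[.6622,-.1403,.0265],toolR(53.7,0)))
E
```

```text
t 23.55 seat dx,dy,dz mm [  7.6497  12.0109 -90.8934] F pendant frame [-0.8408 -0.1399 -1.6968] torq [ 0.0537 -0.0232  0.0238] rot [ 0.2514 34.8804  0.2117]
[ 0.6655 -0.14    0.1028] (array([ 0.0025, -0.001 , -0.0006]), array([-0.0023, -0.0029,  0.0763]))
```

Emit:
{"name": "jog_arm", "arguments": {
  "motion": [
    [[0.002,0,0],[0,-0.001,0.02],-1],
    [[0.002,0,0],[0,-0.002,0.04],-1],
    [[0.002,0,0],[0,-0.002,0.055],-1],
    [[0.002,0,0],[0,-0.002,0.065],-1],
    [[0.002,0,0],[0,-0.002,0.07],-1],
    [[0.002,0,0],[0,-0.002,0.073],-1],
    [[0.002,0,0],[0,-0.002,0.074],-1],
    [[0.002,0,0],[0,-0.002,0.075],-1],
    [[0.002,0,0],[0,-0.002,0.075],-1],
    [[0.002,0,0],[0,-0.002,0.075],-1]
  ]
}}

```text
time: 24.55
ee_pos: [0.6623, -0.1374, 0.0248]
eef_rot: [0.892, 0.452, -0.001, -0.002]
force: [0.3, -0.8, -1.5]
opening: 0.248
finger_force: 60.0
```

```bash
python3 - <<'E'
from st import *
print(s["ee_pos"],s["force"],delta(s,[.6622,-.1403,.0247],toolR(53.7,0)))
E
```

```text
t 24.55 seat dx,dy,dz mm [ -36.9117   16.1506 -154.9455] F pendant frame [-1.263  -0.7425 -1.002 ] torq [-0.0194 -0.0623  0.0475] rot [-0.2642 34.9903  0.1388]
[ 0.6623 -0.1374  0.0248] [ 0.3233 -0.8114 -1.5453] (array([-0.0017, -0.0001,  0.0001]), array([-0.0024,  0.0016,  0.0001]))
```

Emit:
{"name": "jog_arm", "arguments": {
  "motion": [
    [[-0.002,0,0],[0,0,0.0002],-1],
    [[-0.002,0,0],[0,0,0.0004],-1],
    [[-0.002,0,0],[0,0,0.0006],-1],
    [[-0.002,0,0],[0,0,0.0007],-1],
    [[-0.002,0,0],[0,0,0.0007],-1],
    [[-0.002,0,0],[0,0,0.0007],-1],
    [[-0.002,0,0],[0,0,0.0007],-1],
    [[-0.002,0,0],[0,0,0.0007],-1],
    [[-0.002,0,0],[0,0,0.0007],-1],
    [[-0.002,0,0],[0,0,0.0007],-1]
  ]
}}

```text
time: 25.55
ee_pos: [0.6623, -0.1374, 0.0247]
eef_rot: [0.892, 0.452, 0.0, 0.0]
force: [-1.5, 1.0, 5.7]
opening: 0.244
finger_force: 61.0
```

Emit:
{"name": "jog_arm", "arguments": {
  "motion": [
    [[0,0,0],[0,0,-0.0003],-0.4],
    [[0,0,0],[0,0,-0.0005],-0.2],
    [[0,0,0],[0,0,-0.0005],0],
    [[0,0,0],[0,0,-0.0005],0.1],
    [[0,0,0],[0,0,-0.0005],0.1],
    [[0,0,0],[0,0,-0.0005],0.1],
    [[0,0,0],[0,0,-0.0005],0.1],
    [[0,0,0],[0,0,-0.001],0.1],
    [[0,0,0],[0,0,-0.004],0.1],
    [[0,0,0],[0,0,-0.01],0.1]
  ]
}}

```text
time: 26.55
ee_pos: [0.6615, -0.1372, 0.0334]
eef_rot: [0.892, 0.452, -0.0, -0.0]
force: [0.0, 0.1, -1.2]
opening: 0.552
finger_force: 0.0
```

Emit:
{"name": "jog_arm", "arguments": {
  "motion": [
    [[0,0,0],[0,0,-0.02],0.1],
    [[0,0,0],[0,0,-0.04],0.1],
    [[0,0,0],[0,0,-0.07],0.1],
    [[0,0,0],[0,0,-0.1],0.1],
    [[0,0,0],[0,0,-0.13],0.1],
    [[0,0,0],[0,0,-0.16],0.1],
    [[0,0,0],[0,0,-0.18],0.1],
    [[0,0,0],[0,0,-0.2],0.1],
    [[0,0,0],[0,0,-0.2],0.1],
    [[0,0,0],[0,0,-0.2],0.1]
  ]
}}

```text
time: 27.55
ee_pos: [0.6623, -0.1374, 0.2339]
eef_rot: [0.892, 0.452, 0.0, 0.0]
force: [-0.0, 0.0, -0.7]
opening: 0.557
finger_force: 0.0
```

```bash
python3 - <<'E'
from st import *
c=eyes.camera("wrist"); a=c["frame"][:,:,::-1]; b=eyes.camera("scene")["frame"][160:300,225:345,::-1]
b=cv2.resize(b,(240,280)); im=np.zeros((420,800,3),np.uint8); im[:,:560]=a; im[:280,560:]=b; cv2.imwrite("pics/m13.png",im)
E
```

```text
t 27.55 seat dx,dy,dz mm [82.9973 16.1437 16.3437] F pendant frame [-0.3772  0.0124 -0.5354] torq [-0.0389  0.028  -0.016 ] rot [-0.0059 34.9809  0.2148]
```

View pics/m13.png

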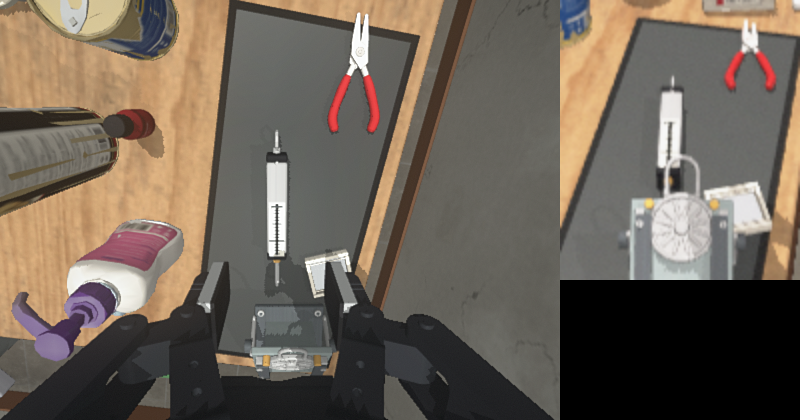

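The balance lies flat and face up at (277,205) on the free part of the mat. The pendant is in the nest, and the gem box, pliers and bottle have not moved. I'm handing in.

```bash
python3 -c "
from rig import robot; print(robot.job_done())"
```

```text
the job is handed in; nothing more can be done
None
```

I pulled the bail to the 10 N long mark, held it there for about 4 s without passing it, eased it back, unhooked it, laid the balance flat and face up on the free part of the mat, and handed the job in; the pendant is now up on its stop pins, and the last picture showed nothing else moved.

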